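# Release and open the wide cuvette holder

### The arm

A 7-joint arm with a two-finger parallel gripper is mounted at the origin on a cart in front of the work surface, level with it; the furniture and walls round the work are solid. World frame = base frame: x ahead of the robot, y to its left, z up, the work surface at z = 0. Lengths are in mm, angles in rad, forces in N, time in s.
With the tool pointing down it reaches from about 425 to 825 mm from the base axis. Payload 3.6 kg.
Tool frame: the origin (TCP) lies between the finger pads; the fingertips stand 22 mm ahead of it and the grasp point (between the pads) lies 3 mm ahead of it; z points along the fingers, y is the direction in which the jaws open and shut (so a half turn about z gives the same grasp; the last joint's range is limited). The gripper opens to 93 mm and grips with 3 to 60 N. Pads are 15 mm wide; open, the fingers measure 128 mm over their backs; the gripper's body (75 mm by 188 mm) begins 65 mm behind the grasp point.
Start: joints at [-1.175, 0.615, -0.013, 1.423, 0.008, 1.103, -0.04], TCP at [266.077, 593.015, 240.64] pointing down, gripper open.
Joint ranges: [-3.12, 3.12], [-0.3, 2.06], [-1.34, 1.32], [0.26, 2.42], [-1.36, 4.5], [0.01, 1.98], [-2.84, 2.84]. Speed limits (rad/s): [2.79, 2.79, 3.14, 3.14, 3.14, 3.14, 3.14].

### API

Orientations are given as a unit quaternion [x, y, z, w].
In Python, from plant import ctrl, vision gives the robot as it stands.
- The arm moves only by the tool apply_moves, never from a script. Its argument "increments" is a list of rows, each a list of 7 numbers: the shift along the tool's x, y, z in m, then the turn, a rotation vector about the tool's x, y, z in degrees, then the finger opening in m, from 0 to 0.093. A call has 1 to 8 rows; each row is the pose to reach, as a shift and turn from the pose commanded when the call began, along the tool's axes at that moment; what a row does not reach only later rows make up. A row lasts 1/12 s, in which the tool goes at most 41.7 mm and 7.16 degrees, less where a joint would pass 70% of its speed; a pose out of reach is approached as far as the arm can. A call with a gripper value outside its range is refused whole. The fingers move at their own pace and stop on an object; "squeeze" is the grip in N (left out, the last holds). Time passes only in rows, so rows that repeat a pose let the fingers close. It gives the time, the measured TCP pose, the force and the opening at its end, in the units of the state.
- ctrl.observe(): the state, without advancing time (a new reading comes with each control period).
- vision.snapshot(name): name is "side" or "top" or "wrist"; returns a dict with "image" (480x640x3 uint8, red, green, blue), "depth" (480x640 float32, mm along the optical axis (not along the pixel's ray), 0 where there is no reading), "camera_matrix" (3x3 intrinsics, pixels), "distortion" ([k1, k2, p1, p2, k3] as OpenCV has them; the pictures are not rectified), "view" (4x4, takes a point from world to camera coordinates). Camera axes: x right, y down, z forward; pixel columns grow to the right and rows downward; lengths in mm; the calibration is good to about 2 mm. A picture is of the moment at which its call begins.
- ctrl.finish_job(): hands the job in, once; it reports no verdict.
The state is a dict: "t": time; "qpos": joint angles; "qvel": joint speeds; "effort": joint torques, N m; "tool_pos": TCP position; "eef_rot": TCP orientation; "contact_force": force on the tool from outside, world axes, zero at the start; "wrist_torque": the same for the moment, N m; "finger_gap": opening from 0.0 (shut) to 1.0 (fully open).
Only numpy, scipy, OpenCV 4.12 (cv2) and the standard library are available. Lean on these libraries where they do the work, as an engineer would, in place of code of your own. Each camera call takes 0.05 s, during which the arm holds its last target. There are 200 camera calls.

### The job

Two cuvette holders stand on the bench. On the wider one, press the release tab at its front with a fingertip so that its lid springs up by itself, then push the lid back until it is fully open and stays there. Only touch, never grasp: do not lift, tip or shove the holders, leave the narrow holder shut and its tab alone, and leave everything else where it stands.

Things in the scene. Friction and masses are not known exactly. Their poses are not given: they have to be found in the camera images.
- wide_holder: The holder to open: a heavy (2.5 kg) loose block on rubber feet, 110 mm deep (x), 130 mm wide (y), deck 62 mm high, with four cuvette wells under a flat lid. Origin at the centre of its underside; z up; -x points to its front, where the release tab is; +x to its back, where the lid is hinged.
- wide_tab_pad (a point): Middle of the ribbed part of the wide tab's upper face, where a fingertip presses down; starts at x -90, y 0, z 42.5 mm in the holder's frame. The flat steel pad is 40 mm wide (y), 5 mm thick, from x -62 to -105 mm. Behind it an upright hook (top 73 mm high) holds the lid's nose; pressed, its top swings forward to x -70 mm, so press the outer half of the pad.
- wide_tab (a joint): Wide holder's release tab, hinged at its rear end (x -60, z 40 mm in the holder's frame): 0 rad = up (latched), 0.32 = fully down (pad point 9 mm lower). Releases the lid from about 0.15. Sprung: about 3.5 N at the pad point to release, 5.5 N fully down; returns when let go.
- wide_lid (a joint): Wide holder's lid: 0 rad = shut, 1.92 = fully open on its stop, leaning back past upright. Released, a spring pin lifts it within about a second to about 0.7 rad, where it rests; from there it must be pushed. Damped and light (0.12 kg): about 2 N at the edge. Let go before about 1.75 it may fall back; beyond that it sinks to the stop and stays.
- wide_lid_edge (a point): Middle of the front edge face of the wide holder's lid, 96 mm from the hinge axis, half way up the lid's 9 mm thickness; moves with the lid. A steel nose stands 8 mm out from it, 20 mm wide. When the lid has sprung up it stands about 65 mm above the deck and about 21 mm ahead of the holder's centre.
- wide_hinge (a point): Point on the wide lid's hinge axis (axis along the holder's y), in the holder's frame at x +50, y 0, z 62 mm. The lid's underside lies in the plane through this axis.
- narrow_holder: The other holder, of the same make, but only 76 mm wide with a single well; same depth, height, tab and lid. Origin and axes as for the wide one. Leave it shut.
- narrow_lid (a joint): Narrow holder's lid, 0 rad = shut. Must stay shut.
- narrow_tab (a joint): Narrow holder's release tab, 0 rad = up. Do not press it.
- tall_beaker: Clear beaker, 58 mm wide, 78 mm high, standing between the holders; origin at the centre of its foot, z up. Leave alone.
- jar: Clear screw-lid jar, 63 mm wide, 72 mm high, standing behind and between the holders; origin at the centre of its foot, z up. Leave alone.
- pulp_tray: Small brown moulded pulp tray at the left, 50 x 94 x 53 mm; origin at the centre of its underside. Leave alone.
- tape_roll: Roll of tape lying flat at the right front, 96 mm across, 25 mm high; origin at the centre of its underside. Leave alone.
- reagent_bottle_2: Brown reagent bottle with a screw cap, 48 mm wide, 95 mm high, standing behind and between the holders; origin at the centre of its foot, z up. Leave alone.
There are look-alikes about, which are no part of the job. What is shaped like the wide_holder but green is not meant.

How it is judged:
By the outcome, as a careful person would: the job done as asked, in the order asked, and still so for the second after the job is handed in, with the robot touching nothing.
It also fails if it takes over 45 s, if anything falls off the work surface, if the arm or the gripper's body presses on something with over 40 N, if the wrist force passes 120 N, or if a joint passes its speed limit or range.

## Working session

There is one attempt and no reset: what is moved stays moved. The work goes in short steps, Python scripts to look and compute and a tool call to move; the robot and the scene stay as the last step left them, time stands still between calls to the robot, and variables do not carry over. Pictures are saved under pics/ and viewed, about 8 in all and at most 12, crops included, and the job is handed in when it is done.

Besides the shell and the picture viewer there is one more tool, called after "Emit:" by a JSON object that holds its "op" and its "data". apply_moves: Moves the arm, as the interface text tells. Its arguments: {"type":"object","properties":{"increments":{"type":"array","items":{"type":"array","items":{"type":"number"}}},"squeeze":{"type":"number"}},"required":["increments"]}

```bash
mkdir -p pics; ls; python3 - <<'E'
from plant import ctrl, vision
import cv2,numpy as np,pickle
o=ctrl.observe();print({k:np.round(v,3).tolist() for k,v in o.items()})
S={}
for n in("side","top"):
    s=vision.snapshot(n);S[n]=s;cv2.imwrite(f"pics/{n}0.png",s["image"][:,:,::-1])
    print(n,s["camera_matrix"].tolist(),s["distortion"],np.round(s["view"],3).tolist())
pickle.dump(S,open("s0.pkl","wb"))
E
```

```text
pics
{'t': 0.0, 'qpos': [-1.176, 0.616, -0.013, 1.425, 0.008, 1.103, -0.04], 'qvel': [0.001, -0.0, -0.0, -0.001, 0.0, 0.001, 0.0], 'effort': [-0.0, -45.894, 0.209, -16.575, -0.061, 0.02, 0.0], 'tool_pos': [265.794, 592.373, 239.481], 'eef_rot': [0.209, 0.978, -0.001, -0.0], 'contact_force': [-0.607, 0.58, 0.617], 'wrist_torque': [0.018, -0.029, -0.019], 'finger_gap': 0.999}
side [[586.1829625931291, 0.0, 321.25769040196576], [0.0, 586.1829625931291, 237.39259802559056], [0.0, 0.0, 1.0]] [0.00360277 0.         0.         0.         0.        ] [[0.946, -0.323, 0.018, -555.661], [-0.119, -0.401, -0.908, 143.684], [0.3, 0.858, -0.418, 1298.439], [0.0, 0.0, 0.0, 1.0]]
top [[589.6085271958037, 0.0, 323.4484567555925], [0.0, 589.6085271958037, 231.1180135635421], [0.0, 0.0, 1.0]] [0.05150512 0.         0.         0.         0.        ] [[-0.259, -0.966, -0.001, 115.818], [-0.945, 0.253, -0.21, 566.399], [0.203, -0.054, -0.978, 1778.145], [0.0, 0.0, 0.0, 1.0]]
```

View pics/top0.png

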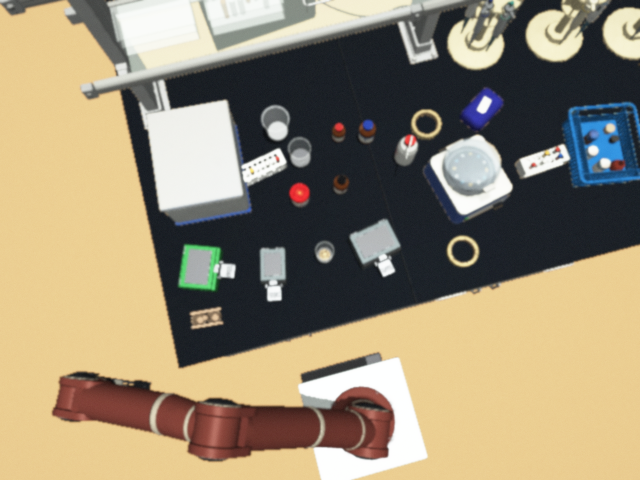

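View pics/side0.png

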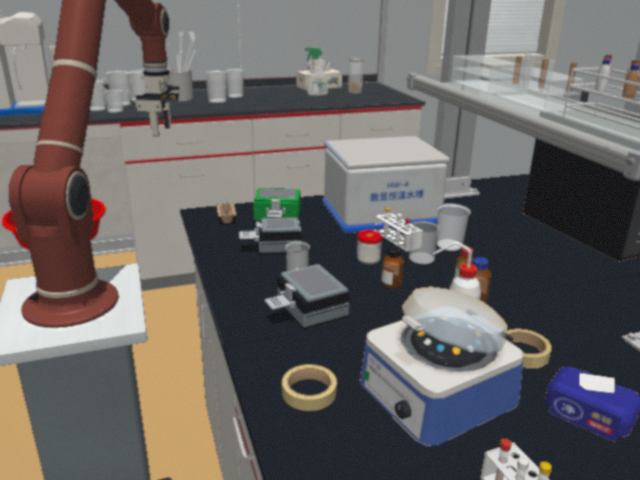

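Candidates: the grey holder at top (376,243) / side (313,293), the grey holder at top (272,265) / side (278,235), and the green one at top (200,268). The first is meant: it is grey and clearly wider than the narrow one, and the beaker at (324,252) stands between the two. I'll measure it and confirm it in a crop.

```bash
cat > h.py <<'E'
import numpy as np,cv2
def ray(s,uv):
    uv=np.asarray(uv,float).reshape(-1,1,2)
    n=cv2.undistortPoints(uv,s["camera_matrix"],np.array(s["distortion"])).reshape(-1,2)
    R=s["view"][:3,:3];t=s["view"][:3,3]
    return -R.T@t,np.c_[n,np.ones(len(n))]@R
def plane(s,uv,z):
    c,d=ray(s,uv);return c+d*((z-c[2])/d[:,2])[:,None]
def dep(s,uv):
    c,d=ray(s,uv);u=np.round(np.asarray(uv)).astype(int).reshape(-1,2)
    return c+d*s["depth"][u[:,1],u[:,0]][:,None]
def proj(s,P):
    R=s["view"][:3,:3];r=cv2.Rodrigues(R)[0]
    return cv2.projectPoints(np.asarray(P,float).reshape(-1,3),r,s["view"][:3,3],s["camera_matrix"],np.array(s["distortion"]))[0].reshape(-1,2)
E
python3 - <<'E'
from h import *
import pickle
S=pickle.load(open("s0.pkl","rb"));s=S["top"]
im=s["image"];g=im.min(2)
for name,(x0,y0,x1,y1) in dict(wide=(340,210,412,285),narrow=(250,238,296,305)).items():
    vs,us=np.mgrid[y0:y1,x0:x1];uv=np.c_[us.ravel(),vs.ravel()]
    P=dep(s,uv);v=g[uv[:,1],uv[:,0]]
    for lab,m in dict(lid=(P[:,2]>62)&(P[:,2]<85),tab=(v>190)).items():
        if m.sum()<5: print(name,lab,m.sum());continue
        r=cv2.minAreaRect(uv[m].astype(np.float32));z=np.median(P[m,2])
        b=plane(s,cv2.boxPoints(r),z)
        print(name,lab,m.sum(),"z",z,"px",np.round(r[0]),"c",plane(s,[r[0]],z).round(),"box",b[:,:2].round().tolist())
a=im[195:315,230:420,::-1];b=S["side"]["image"][210:340,210:370,::-1]
a=cv2.resize(a,(760,480),interpolation=2)
cv2.imwrite("pics/crop1.png",np.vstack([a]))
E
```

```text
wide lid 1359 z 71.30706465821027 px [375. 243.] c [[ 497. -178.   71.]] box [[542.0, -105.0], [565.0, -235.0], [452.0, -250.0], [430.0, -122.0]]
wide tab 224 z 43.73798267811435 px [385. 261.] c [[ 439. -195.   44.]] box [[479.0, -169.0], [482.0, -218.0], [399.0, -221.0], [396.0, -173.0]]
narrow lid 839 z 71.33013474355721 px [272. 266.] c [[510. 145.  71.]] box [[574.0, 168.0], [554.0, 94.0], [446.0, 121.0], [466.0, 195.0]]
narrow tab 226 z 44.943339671666536 px [273. 287.] c [[450. 160.  45.]] box [[492.0, 177.0], [487.0, 135.0], [409.0, 144.0], [414.0, 185.0]]
```

View pics/crop1.png

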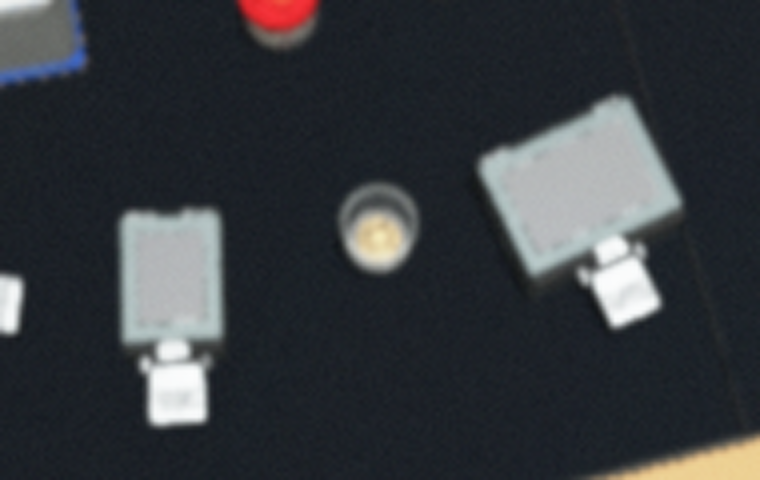

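The crop confirms it: the wide grey holder's lid is centred at about crop (585,190) and its tab at about (625,290). The narrow holder is at left, with the beaker between them. From the top view: holder centre about (497,-178), yaw about 8°, lid top z about 71, pad z about 44. I'll move over in an arc with the fingers closed.

Emit:
{"op": "apply_moves", "data": {"increments": [[-0.276,-0.143,0,0,0,50,0],[-0.276,-0.143,0,0,0,50,0],[-0.276,-0.143,0,0,0,50,0],[-0.276,-0.143,0,0,0,50,0],[-0.276,-0.143,0,0,0,50,0],[-0.276,-0.143,0,0,0,50,0],[-0.276,-0.143,0,0,0,50,0],[-0.276,-0.143,0,0,0,50,0]]}}

```text
t: 0.77
tool_pos: [463.4, 342.9, 240.6]
eef_rot: [0.608, 0.794, -0.001, 0.002]
contact_force: [0.6, -0.5, 0.3]
finger_gap: 0.477
```

Emit:
{"op": "apply_moves", "data": {"increments": [[-0.323,-0.043,0,0,0,50,0],[-0.323,-0.043,0,0,0,50,0],[-0.323,-0.043,0,0,0,50,0],[-0.323,-0.043,0,0,0,50,0],[-0.323,-0.043,0,0,0,50,0],[-0.323,-0.043,0,0,0,50,0],[-0.323,-0.043,0,0,0,50,0],[-0.323,-0.043,0,0,0,50,0]]}}

```text
t: 1.43
tool_pos: [505.8, 23.8, 240.6]
eef_rot: [0.885, 0.465, -0.0, 0.001]
contact_force: [0.6, 0.2, 0.2]
finger_gap: 0.001
```

Emit:
{"op": "apply_moves", "data": {"increments": [[-0.23,0.034,0,0,0,48,0],[-0.23,0.034,0,0,0,48,0],[-0.23,0.034,0,0,0,48,0],[-0.23,0.034,0,0,0,48,0],[-0.23,0.034,0,0,0,48,0],[-0.23,0.034,0,0,0,48,0],[-0.23,0.034,0,0,0,48,0],[-0.23,0.034,0,0,0,48,0]]}}

```text
t: 2.1
tool_pos: [404.0, -183.7, 240.6]
eef_rot: [0.998, 0.065, -0.0, 0.0]
contact_force: [1.1, 0.2, 0.1]
finger_gap: 0.005
```

```bash
python3 - <<'E'
from plant import ctrl, vision
from h import *
import pickle
o=ctrl.observe();print(o["tool_pos"],o["eef_rot"],o["qpos"])
S={n:vision.snapshot(n) for n in("wrist","side","top")}
pickle.dump(S,open("s1.pkl","wb"))
cv2.imwrite("pics/w1.png",S["wrist"]["image"][:,:,::-1])
s=S["wrist"];print(np.round(s["view"],2).tolist())
print("expected", proj(s,[[497,-178,71],[408,-193,42]]).round())
E
```

```text
[ 403.99253855 -183.70555693  240.60052037] [ 9.97860722e-01  6.53749258e-02 -2.95304956e-04  1.02794789e-04] [-0.19610334  0.37727739  0.78851821  2.00162955 -0.34029728  0.89692513
 -0.66642579]
[[0.13, -0.99, -0.0, -233.55], [-0.95, -0.12, 0.28, 329.0], [-0.27, -0.04, -0.96, 497.62], [0.0, 0.0, 0.0, 1.0]]
expected [[329. 119.]
 [331. 216.]]
```

View pics/w1.png

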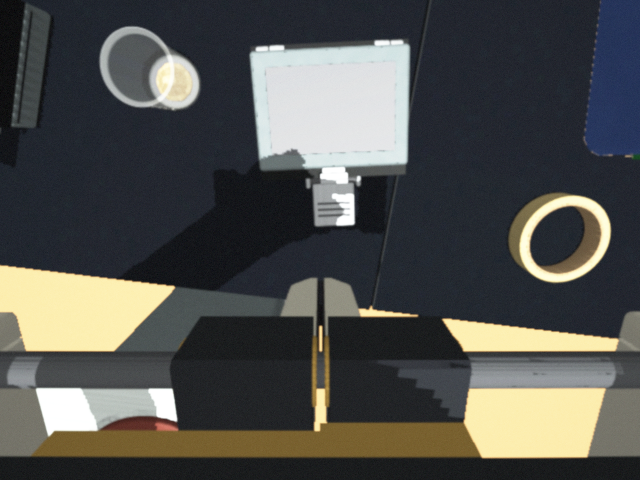

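The wrist view shows the wide lid with corners near (252,50), (410,42), (407,165) and (261,170). The nose and hook are at (335,175), and the ribbed pad's centre is at (335,208). I'll turn these into positions and check them against the top view.

```bash
python3 - <<'E'
from h import *
import pickle
S=pickle.load(open("s1.pkl","rb"));s=S["wrist"]
vs,us=np.mgrid[25:240,230:430];uv=np.c_[us.ravel(),vs.ravel()];P=dep(s,uv)
for n,lo,hi in(("lid",67,76),("tab",38,48)):
    m=(P[:,2]>lo)&(P[:,2]<hi);m2=np.zeros((480,640),np.uint8);m2[uv[m,1],uv[m,0]]=1
    k,l,st,_=cv2.connectedComponentsWithStats(m2);i=1+st[1:,4].argmax();q=l[uv[:,1],uv[:,0]]==i
    r=cv2.minAreaRect(P[q,:2].astype(np.float32));print(n,"px",st[i],"z",np.median(P[q,2]).round(1),"c",np.round(r[0],1),"size",np.round(r[1],1),"ang",r[2],cv2.boxPoints(r).round().tolist())
pts=[(252,50),(410,42),(407,165),(261,170)]
print("lid corners z71",plane(s,pts,71)[:,:2].round(1).tolist())
print("pad",plane(s,[(335,208)],42.5).round(1),dep(s,[(335,208)]).round(1),"tab front corners",plane(s,[(315,227),(356,225)],42.5).round(1).tolist())
t=pickle.load(open("s0.pkl","rb"))
# two-view height check of the pad: side image white pad pixels
print("wrist pad projected in first side/top:",proj(t["side"],dep(s,[(335,208)])).round(1),proj(t["top"],dep(s,[(335,208)])).round(1))
E
```

```text
lid px [  250    41   161   143 18908] z 73.8 c [ 499.4 -180.2] size [113.2 130.4] ang 9.937427520751953 [[432.0, -126.0], [455.0, -254.0], [566.0, -235.0], [544.0, -106.0]]
tab px [ 310  176   47   50 1807] z 44.8 c [ 423.  -193.7] size [47.7 44.4] ang 10.145271301269531 [[396.0, -176.0], [403.0, -220.0], [450.0, -211.0], [443.0, -168.0]]
lid corners z71 [[541.3, -109.1], [563.5, -234.6], [467.8, -251.3], [446.9, -124.4]]
pad [[ 416.4 -195.8   42.5]] [[ 417.1 -195.6   46.3]] tab front corners [[394.5, -178.6, 42.5], [401.9, -219.2, 42.5]]
wrist pad projected in first side/top: [[275.3 299.2]] [[387.  267.7]]
```

Holder centre about (502,-180.5), yaw 10°, pad point about (413,-196). I'll press at holder x = -94, which is (409.5,-197). First I go down to just above it.

Emit:
{"op": "apply_moves", "data": {"increments": [[-0.0015,0.007,0.04,0,0,-2,0],[-0.0015,0.007,0.08,0,0,-2,0],[-0.0015,0.007,0.12,0,0,-2,0],[-0.0015,0.007,0.145,0,0,-2,0],[-0.0015,0.007,0.16,0,0,-2,0],[-0.0015,0.007,0.16,0,0,-2,0],[-0.0015,0.007,0.16,0,0,-2,0],[-0.0015,0.007,0.16,0,0,-2,0]]}}

```text
t: 2.92
tool_pos: [405.5, -189.4, 81.4]
eef_rot: [0.996, 0.087, 0.001, 0.0]
contact_force: [0.2, 0.9, 0.6]
finger_gap: 0.003
```

```bash
python3 - <<'E'
from plant import ctrl, vision
from h import *
o=ctrl.observe();print(o["tool_pos"],o["eef_rot"],o["contact_force"])
s=vision.snapshot("wrist");i=vision.snapshot("side")["image"]
a=cv2.resize(s["image"][100:330,210:460],(500,460));b=cv2.resize(i[220:335,240:365],(500,460),interpolation=2)
cv2.imwrite("pics/w2.png",np.hstack([a,b])[:,:800,::-1])
E
```

```text
[ 405.54599073 -189.35682221   81.44711765] [9.96234381e-01 8.66966835e-02 8.00935455e-04 3.19960558e-04] [0.15695538 0.87087121 0.63111792]
```

View pics/w2.png

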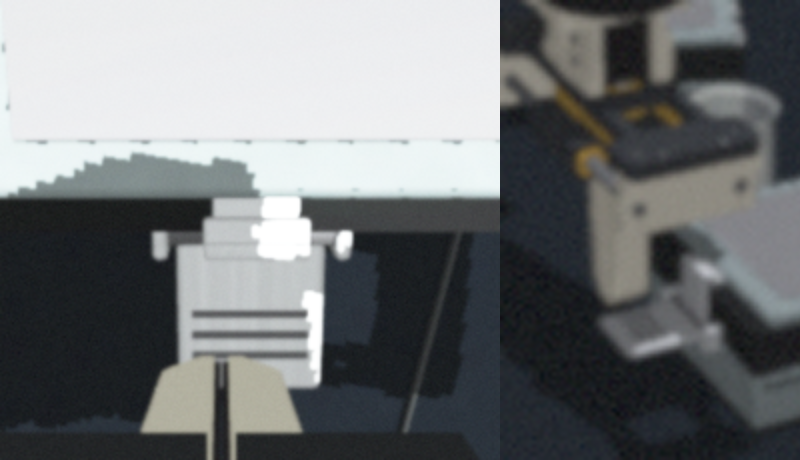

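The left half shows the finger tip about 8 mm left of the tab's middle and a little too far forward, consistent with the measured pose. I'll correct that and press down slowly.

Emit:
{"op": "apply_moves", "data": {"increments": [[0.003,0.008,0,0,0,0,0],[0.003,0.008,0,0,0,0,0],[0.003,0.008,0.006,0,0,0,0],[0.003,0.008,0.011,0,0,0,0],[0.003,0.008,0.014,0,0,0,0],[0.003,0.008,0.016,0,0,0,0],[0.003,0.008,0.018,0,0,0,0],[0.003,0.008,0.019,0,0,0,0]]}}

```text
t: 3.68
tool_pos: [408.4, -196.6, 61.4]
eef_rot: [0.996, 0.086, -0.0, -0.0]
contact_force: [-1.4, -0.2, 2.8]
finger_gap: 0.005
```

```bash
python3 -c "
from plant import ctrl
o=ctrl.observe();print(o['tool_pos'],o['contact_force'])"
```

```text
[ 408.40323552 -196.5813108    61.41476112] [-1.35489143 -0.19639212  2.8099706 ]
```

Emit:
{"op": "apply_moves", "data": {"increments": [[0,0,0.001,0,0,0,0],[0,0,0.002,0,0,0,0],[0,0,0.003,0,0,0,0],[0,0,0.004,0,0,0,0],[0,0,0.004,0,0,0,0],[0,0,0.004,0,0,0,0]]}}

```text
t: 4.18
tool_pos: [408.8, -196.6, 57.7]
eef_rot: [0.996, 0.086, -0.0, -0.0]
contact_force: [-1.7, 0.3, 5.3]
finger_gap: 0.005
```

```bash
cat > look.py <<'E'
import sys
from plant import ctrl, vision
from h import *
o=ctrl.observe();print(o["tool_pos"].round(1) if hasattr(o["tool_pos"],"round") else o["tool_pos"],o["contact_force"],o["t"])
i=vision.snapshot("side")["image"];w=vision.snapshot("wrist")["image"]
cv2.imwrite("pics/%s.png"%sys.argv[1],np.hstack([cv2.resize(i[190:345,230:385],(460,460),interpolation=2),cv2.resize(w[:,160:480],(306,460))])[:,:,::-1])
E
python3 look.py p1
```

```text
[ 408.8 -196.6   57.7] [-1.66370707  0.31379957  5.30497329] 4.1833
```

View pics/p1.png

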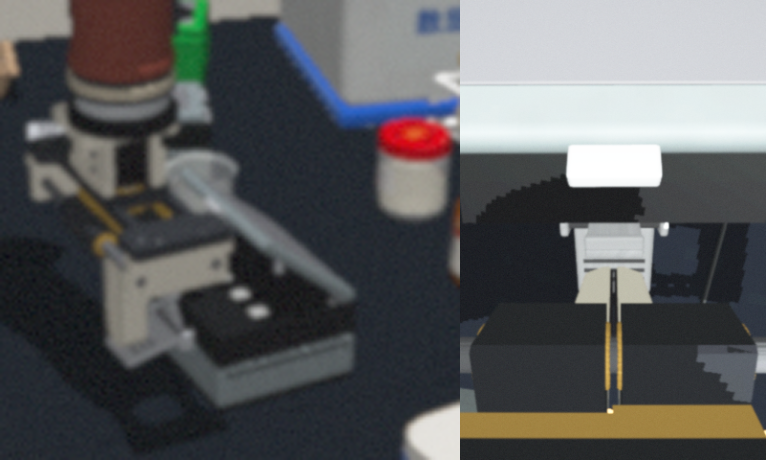

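The lid has sprung up: in the side half its plate rises from the hinge at (350,295) to about (170,165). In the wrist half the nose at (613,165) now hangs free above the tab. I'll lift straight up and then push.

Emit:
{"op": "apply_moves", "data": {"increments": [[0,0,-0.02,0,0,0,0],[0,0,-0.05,0,0,0,0],[0,0,-0.076,0,0,0,0],[0,0,-0.076,0,0,0,0],[0.015,0,-0.076,0,0,0,0],[0.03,0,-0.076,0,0,0,0],[0.04,0,-0.076,0,0,0,0],[0.04,0,-0.076,0,0,0,0]]}}

```text
t: 4.95
tool_pos: [450.8, -189.5, 133.0]
eef_rot: [0.996, 0.087, 0.001, 0.001]
contact_force: [0.2, -0.5, -0.1]
finger_gap: 0.007
```

```bash
python3 look.py p2
```

```text
[ 450.8 -189.5  133. ] [ 0.22711789 -0.48982987 -0.13780345] 4.95
```

View pics/p2.png

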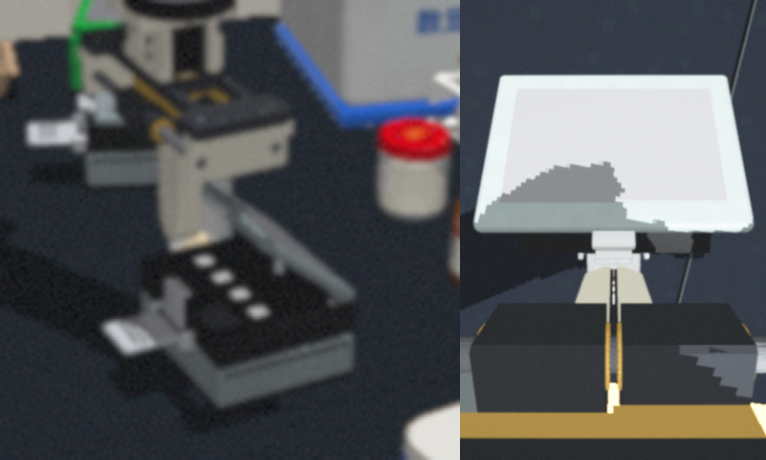

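The lid rests partly open with the finger just in front of its nose, at (613,240) in the wrist half. Now the push.

Emit:
{"op": "apply_moves", "data": {"increments": [[0.008,0,0,0,0,0,0],[0.016,0,0,0,0,0,0],[0.024,0,0,0,0,0,0],[0.032,0,0,0,0,0,0],[0.04,0,0,0,0,0,0],[0.048,0,0,0,0,0,0],[0.054,0,0,0,0,0,0],[0.06,0,0,0,0,0,0]]}}

```text
t: 5.72
tool_pos: [508.7, -179.3, 133.6]
eef_rot: [0.996, 0.086, 0.0, 0.0]
contact_force: [-2.0, -0.4, 0.5]
finger_gap: 0.004
```

Emit:
{"op": "apply_moves", "data": {"increments": [[0.006,0,0,0,0,0,0],[0.012,0,0,0,0,0,0],[0.018,0,0,0,0,0,0],[0.024,0,0,0,0,0,0],[0.03,0,0,0,0,0,0],[0.035,0,0,0,0,0,0],[0.04,0,0,0,0,0,0],[0.042,0,0,0,0,0,0]]}}

```text
t: 6.38
tool_pos: [549.6, -172.2, 133.5]
eef_rot: [0.996, 0.086, 0.0, 0.0]
contact_force: [0.6, 1.0, -0.2]
finger_gap: 0.002
```

```bash
python3 look.py p3
```

```text
[ 549.6 -172.2  133.5] [ 0.61019545  1.0352989  -0.21461171] 6.3833
```

View pics/p3.png

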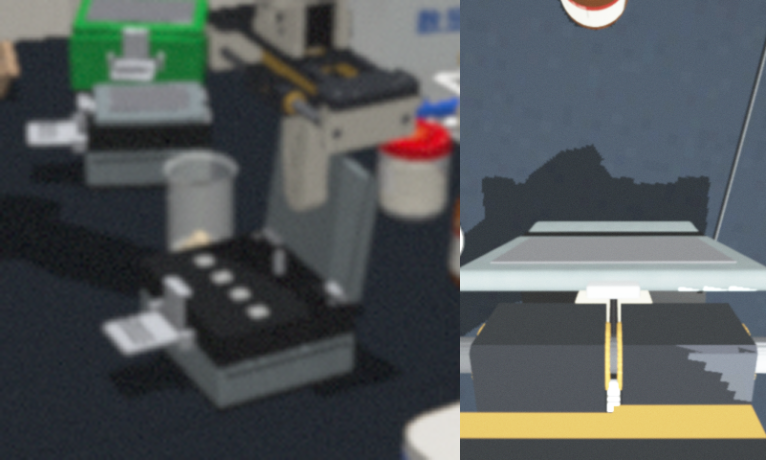

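The lid is just past upright (about 1.7 rad). I'll push on gently for about 11 mm.

Emit:
{"op": "apply_moves", "data": {"increments": [[0.003,0,0,0,0,0,0],[0.006,0,0,0,0,0,0],[0.008,0,0,0,0,0,0],[0.01,0,0,0,0,0,0],[0.011,0,0,0,0,0,0],[0.011,0,0,0,0,0,0],[0.011,0,0,0,0,0,0],[0.011,0,0,0,0,0,0]]}}

```text
t: 7.15
tool_pos: [559.6, -170.7, 133.7]
eef_rot: [0.996, 0.086, -0.0, 0.0]
contact_force: [-0.5, 0.2, 0.0]
finger_gap: 0.005
```

Emit:
{"op": "apply_moves", "data": {"increments": [[0.001,0,0,0,0,0,0],[0.002,0,0,0,0,0,0],[0.003,0,0,0,0,0,0],[0.004,0,0,0,0,0,0],[0.004,0,0,0,0,0,0],[0.004,0,0,0,0,0,0]]}}

```text
t: 7.65
tool_pos: [560.9, -170.6, 133.5]
eef_rot: [0.996, 0.085, -0.003, -0.001]
contact_force: [-6.5, -0.6, 3.7]
finger_gap: 0.006
```

Emit:
{"op": "apply_moves", "data": {"increments": [[-0.02,0,0,0,0,0,0],[-0.05,0,0,0,0,0,0],[-0.08,0,0,0,0,0,0],[-0.1,0,-0.03,0,0,0,0],[-0.1,0,-0.07,0,0,0,0],[-0.1,0,-0.1,0,0,0,0],[-0.1,0,-0.12,0,0,0,0],[-0.1,0,-0.12,0,0,0,0]]}}

```text
t: 8.32
tool_pos: [467.9, -188.8, 258.3]
eef_rot: [0.996, 0.086, 0.005, 0.002]
contact_force: [1.1, -0.1, 0.1]
finger_gap: 0.004
```

```bash
python3 look.py p4; python3 - <<'E'
from plant import vision
from h import *
import pickle
S=pickle.load(open("s0.pkl","rb"))
n=vision.snapshot("side")
# lid angle from depth points in holder frame
vs,us=np.mgrid[190:345,230:385];uv=np.c_[us.ravel(),vs.ravel()]
P=dep(n,uv);a=np.radians(10);d=P[:,:2]-[502,-180.5]
x=d@[np.cos(a),np.sin(a)];y=d@[-np.sin(a),np.cos(a)];z=P[:,2]
m=(abs(y)<55)&(x>40)&(x<110)&(z>80)&(z<160)
for lo in range(80,160,15):
    q=m&(z>=lo)&(z<lo+15);print(lo,q.sum(),np.percentile(x[q],[5,50,95]).round(1) if q.sum() else "")
t=vision.snapshot("top");diff=np.abs(t["image"].astype(int)-S["top"]["image"]).max(2)>60
k,l,st,_=cv2.connectedComponentsWithStats(diff.astype(np.uint8));print(st[1:][st[1:,4]>15].tolist())
E
```

```text
[ 467.9 -188.8  258.3] [ 1.10612555 -0.08605263  0.13204896] 8.3167
80 208 [57.1 61.  64.8]
95 219 [62.8 66.7 70.5]
110 213 [68.7 71.9 75.6]
125 221 [73.6 77.5 81.1]
140 213 [79.2 83.  88.4]
155 18 [84.4 86.9 90.2]
[[305, 194, 118, 140, 5875], [304, 318, 73, 83, 3430], [52, 371, 290, 91, 13305], [342, 396, 34, 15, 134], [367, 409, 14, 10, 103], [359, 416, 6, 19, 47], [385, 421, 5, 8, 32], [388, 421, 9, 25, 103], [340, 430, 6, 12, 20], [365, 430, 13, 7, 30], [349, 437, 8, 10, 57], [358, 438, 6, 7, 18], [365, 446, 24, 14, 199], [357, 457, 7, 5, 23]]
```

View pics/p4.png

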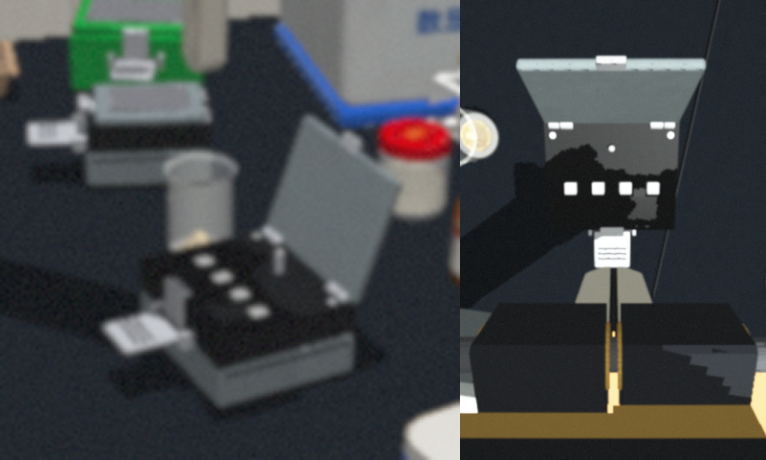

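The lid leans back past upright. The depth slope gives about 0.35 rad past vertical, so about 1.92 rad, which is on its stop. The narrow holder is still shut and the beaker stands where it was. The robot is touching nothing, so I hand in.

```bash
python3 -c "
from plant import ctrl
print(ctrl.finish_job())"
```

```text
the job is handed in; nothing more can be done
None
```

The wide holder's lid is fully open and stayed there. I handed the job in at about 8.5 s of the 45 s allowed. I pressed the tab with the closed fingertips at about 5 N, and the lid sprang up by itself. I then lifted clear and pushed the lid back by its front edge until it met its stop, with a peak reading of about 7.5 N, and withdrew.

- **Lid:** after I withdrew, side-camera depth put it about 0.35 rad past vertical, which is about 1.92 rad, on its stop.
- **Tab:** it is back up after the press.
- **Narrow holder:** in the last side picture it is shut and its tab is up.
- **Everything else:** the before/after top-view comparison shows changes only around the arm and the wide holder. The beaker looks untouched in the side picture.
- **Holder position:** I did not measure separately whether the wide holder shifted. No shift shows in the pictures.
- **Disagreements:** early moves fell 6–10 mm short of their targets, which I corrected from the close-up picture before pressing. Depth readings also sat about 2–4 mm higher than the stated heights, which made no difference to the job.

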